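# Set the code of the saddler's strongbox

### The job

Set the code on the two dials in the lid of the grey strongbox, one at a time: first turn the large dial until its pointed end is at two o'clock, then the small dial to nine o'clock, and let go of both. Each dial's twelve o'clock is marked by the white arrowhead beside it, on the hinge side of the box. Leave the similar dial on the motor's separate speed control box as it is.

Things in the scene. Friction and masses are not known exactly. Their poses are not given: they have to be found in the camera images.
- lockbox: Grey steel strongbox, 320 mm long (its y), 200 mm deep (its x), 90 mm high, fixed to the bench; origin under its middle, x axis to the hinge side (away from the robot), z up. Its two dials stand on the lid 160 mm apart, 25 mm nearer the latch side than the middle; either may be on the left. A loose thread spool (36 mm wide and high) stands behind and between them.
- large_dial (a joint): Larger dial on the strongbox's lid. Its plate has twelve white ticks like a clock and, just outside, a white arrowhead at twelve (hinge side). Value in rad: 0 = pointed end at twelve o'clock, growing clockwise seen from above, 0.524 per hour (three o'clock +1.571, nine -1.571); stops at -3 and +3. Light friction (0.05 N m), no clicks or spring; it stays where it is left.
- small_dial (a joint): Smaller dial on the strongbox's lid, with its own ticks and arrowhead. Value in rad as for the large dial: 0 = pointed end at twelve o'clock, growing clockwise seen from above, 0.524 per hour; stops at -3 and +3. Light friction (0.05 N m), no clicks or spring; it stays where it is left.
- large_grip (a point): Centre of the large dial's grip bar, on the turning axis, 123 mm above the table. The upright bar is 59 mm long, 16 mm wide and 34 mm high, on a round skirt 64 mm across; this point is 11 mm below its top and 23 mm above the skirt. Pinch it across its width from above. x axis: along the bar to its pointed end (black nose and a black line on top), z up; it turns with the dial.
- small_grip (a point): Centre of the small dial's grip bar, on the turning axis, 123 mm above the table. The upright bar is 39 mm long, 14 mm wide and 34 mm high, on a round skirt 40 mm across; this point is 11 mm below its top and 23 mm above the skirt. Pinch it across its width from above. x axis: along the bar to its pointed end (black nose and a black line on top), z up; it turns with the dial.
- speed_pointer (a point): Top of the pointed end of the dial to be left alone: shaped like the small dial but alone on a separate grey plastic box (120 x 90 mm, 60 mm high), about 290 mm to the left or right of the strongbox's middle; a jar stands on the other side. The point lies 18 mm from that dial's axis, 104 mm above the table.

How it is judged:
By the outcome, as a careful person would: the job done as asked, in the order asked, and still so for the second after the job is handed in, with the robot touching nothing.
It also fails if it takes over 43 s, if anything falls off the work surface, if the arm or the gripper's body presses on something with over 40 N, if the wrist force passes 120 N, or if a joint passes its speed limit or range.

### The arm

A 6-joint arm with a two-finger parallel gripper is mounted at the origin on the work surface. World frame = base frame: x ahead of the robot, y to its left, z up, the work surface at z = 0. Lengths are in m, angles in rad, forces in N, time in s.
With the tool pointing down it reaches from about 0.25 to 0.775 m from the base axis. Payload 4 kg.
Tool frame: the origin (TCP) lies on the centre line of the jaws, within the pads' length; the fingertips stand 8 mm ahead of it and the grasp point (between the pads) lies 11 mm behind it; y points along the fingers, x is the direction in which the jaws open and shut, and the axes are right-handed (so a half turn about y gives the same grasp; the last joint's range is limited). The gripper opens to 94 mm and grips with 3 to 60 N. Pads are 16 mm wide; open, the fingers measure 119 mm over their backs; the gripper's body (75 mm by 177 mm) begins 78 mm behind the grasp point.
Start: joints at [1.007, 0.087, 1.371, -0, 1.684, -0.103], TCP at [0.245, 0.493, 0.214] pointing down, gripper open.
Joint ranges: [-3.1, 3.1], [-0.76, 2.03], [0.27, 2.55], [-1.08, 4.22], [0.17, 2.65], [-2.57, 2.57]. Speed limits (rad/s): [2.79, 2.79, 3.14, 3.14, 3.14, 3.14].

### API

Orientations are given as [roll, pitch, yaw] about the fixed x, y, z axes, in that order (R = Rz(yaw) Ry(pitch) Rx(roll)).
In Python, from bench import robot gives the robot as it stands.
- The arm moves only by the tool step_arm, never from a script. Its argument "commands" is a list of rows, each an object with "xyz": the shift along the world's x, y, z in m, a list of three; "twist": the turn, a rotation vector about the world's x, y, z in degrees, a list of three. In form: [{"xyz": [tx, ty, tz], "twist": [ax, ay, az]}, ...]. A call has 1 to 12 rows; each row is the pose to reach, as a shift and turn from the pose commanded when the call began; what a row does not reach only later rows make up. A row lasts 1/12 s, in which the tool goes at most 41.7 mm and 7.16 degrees, less where a joint would pass 70% of its speed; a pose out of reach is approached as far as the arm can. A call with a gripper value outside its range is refused whole. "fingers" is the closure in counts, from 0 (fully open) to 255 (shut), set as the call begins (left out, the last holds). The fingers move at their own pace and stop on an object; the grip force is fixed at half the most. Time passes only in rows, so rows that repeat a pose let the fingers close. It gives the time, the measured TCP pose, the force and the opening at its end, in the units of the state.
- robot.get_obs(): the state, without advancing time (a new reading comes with each control period).
- robot.snapshot(name): name is "side" or "top"; returns (picture, depth): 420x560x3 uint8, red, green, blue; 420x560 float32, m along the optical axis (not along the pixel's ray), 0 where there is no reading.
- robot.camera_info(name): a dict with "fx", "fy", "cx", "cy" (pixels), "R" (3x3) and "t" (3): a world point X has camera coordinates R X + t. Camera axes: x right, y down, z forward; pixel columns grow to the right and rows downward; lengths in m; the calibration is good to about 2 mm. A picture is of the moment at which its call begins. camera_info takes no time and is no camera call.
- robot.close_job(): hands the job in, once; it reports no verdict.
The state is a dict: "time": time; "joint_positions": joint angles; "qvel": joint speeds; "joint_torque": joint torques, N m; "tool_pos": TCP position; "ee_rot": TCP orientation; "wrist_force": force on the tool from outside, world axes, zero at the start; "wrist_torque": the same for the moment, N m; "width": finger opening in m.
Only numpy, scipy, OpenCV 4.12 (cv2) and the standard library are available. Lean on these libraries where they do the work, as an engineer would, in place of code of your own. Each camera call takes 0.05 s, during which the arm holds its last target.

## Working session

There is one attempt and no reset: what is moved stays moved. The work goes in short steps, Python scripts to look and compute and a tool call to move; the robot and the scene stay as the last step left them, time stands still between calls to the robot, and variables do not carry over. Pictures are saved under pics/ and viewed, and the job is handed in when it is done.

Besides the shell and the picture viewer there is one more tool, called after ">>>" by a JSON object that holds its "fn" and its "kwargs", one argument or row to a line. step_arm: Moves the arm, as the interface text tells. Its arguments: {"type":"object","properties":{"commands":{"type":"array"},"fingers":{"type":"number"}},"required":["commands"]}

```bash
ls; mkdir -p pics
python3 - <<'E'
from bench import robot
import cv2,numpy as np,pickle
print(robot.get_obs())
d={}
for n in("top","side"):
    p,z=robot.snapshot(n); d[n]=(p,z,robot.camera_info(n)); cv2.imwrite(f"pics/{n}0.png",p[...,::-1]); print(n,d[n][2])
pickle.dump(d,open("s0.pkl","wb"))
E
```

```text
pics
{'time': 0.0, 'joint_positions': array([ 1.00689138e+00,  8.79441013e-02,  1.37225351e+00, -1.38852710e-05,
        1.68358136e+00, -1.03122084e-01]), 'qvel': array([-0.00140346,  0.00065512,  0.00073102,  0.00056322,  0.00227176,
        0.00100311]), 'joint_torque': array([ 4.98310910e-04, -3.40185070e+01, -3.02429295e+01,  7.19414139e-02,
        3.30193865e-02, -1.64116464e-04]), 'tool_pos': array([0.24429181, 0.49217788, 0.21231049]), 'ee_rot': array([-1.570585  ,  0.00217612,  1.11001215]), 'wrist_force': array([ 0.3651515 , -1.74868137, -0.66795763]), 'wrist_torque': array([ 0.01336739, -0.01761049, -0.02566398]), 'width': 0.09399922503830281}
top {'fx': 392.8579842509518, 'fy': 392.8579842509518, 'cx': 281.8904549404448, 'cy': 210.14999669531082, 'R': array([[ 0.00936425, -0.99994918,  0.00373579],
       [-0.99493342, -0.00969113, -0.10006781],
       [ 0.10009893, -0.0027798 , -0.99497361]]), 't': array([0.02991468, 0.5639227 , 1.01319706])}
side {'fx': 534.8572915493236, 'fy': 534.8572915493236, 'cx': 277.23021903397847, 'cy': 212.61690844399047, 'R': array([[ 0.96441835, -0.26420043, -0.00976618],
       [-0.20699496, -0.7315885 , -0.64956244],
       [ 0.16446985,  0.62847148, -0.76024553]]), 't': array([-0.54667191,  0.20738649,  1.40262153])}
```

View pics/top0.png

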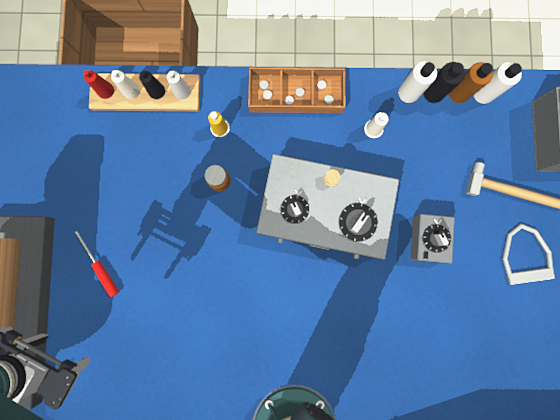

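View pics/side0.png

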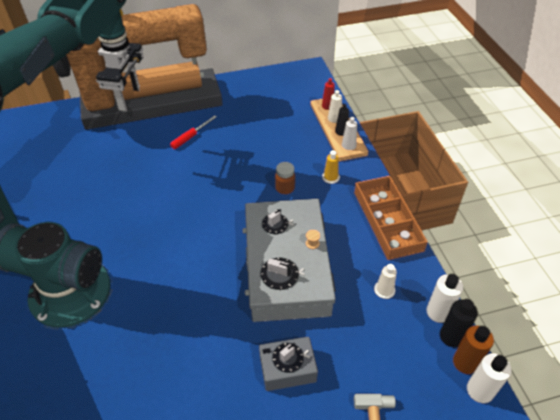

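The top view shows the strongbox centred near (328,207), with the small dial on the left at (295,208), the large dial on the right at (358,222) and the spool at (332,177). The speed box is at right (435,238). Next I'll zoom in and measure.

Run:
```python
import cv2,pickle
d=pickle.load(open("s0.pkl","rb"))
p=d["top"][0][...,::-1]
cv2.imwrite("pics/topz.png",cv2.resize(p[145:270,250:410],None,fx=5,fy=4.8*5/4.8,interpolation=cv2.INTER_CUBIC)[:600])
cv2.imwrite("pics/topz.png",cv2.resize(p[150:265,252:408],None,fx=5,fy=5,interpolation=cv2.INTER_CUBIC))
p=d["side"][0][...,::-1]
cv2.imwrite("pics/sidez.png",cv2.resize(p[195:315,240:340],None,fx=5,fy=5,interpolation=cv2.INTER_CUBIC))
```

```text
(no output)
```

View pics/topz.png

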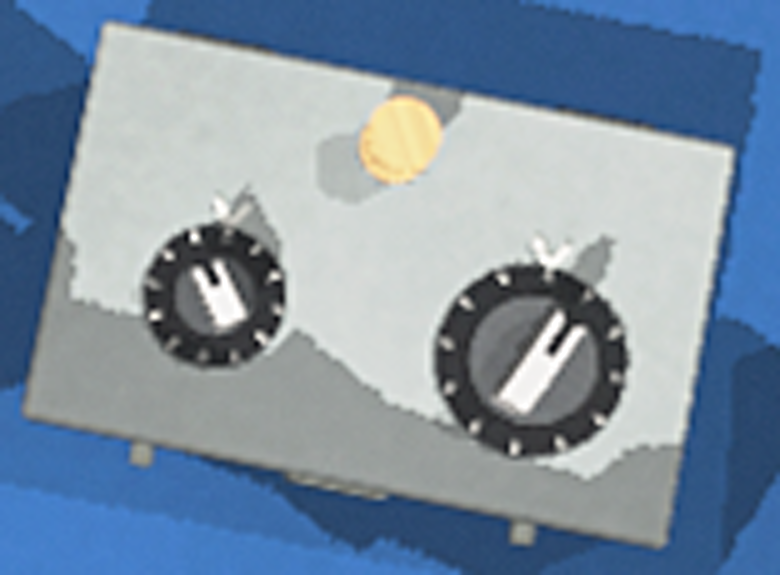

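View pics/sidez.png

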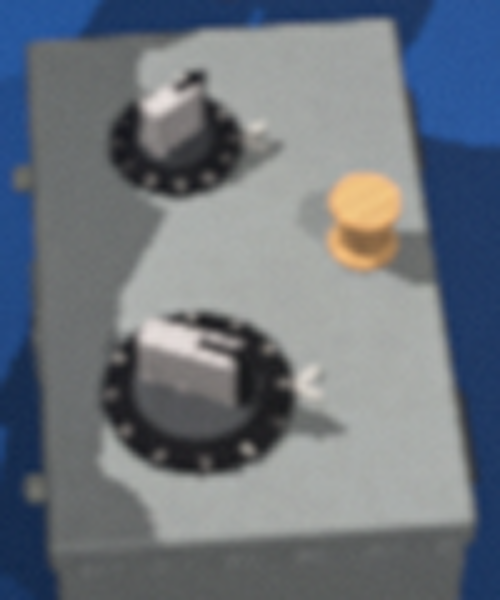

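```bash
cat > h.py <<'E'
import numpy as np
def ray(ci,u,v,h):
    R,t=np.array(ci["R"]),np.array(ci["t"]); c=-R.T@t
    w=R.T@np.array([(u-ci["cx"])/ci["fx"],(v-ci["cy"])/ci["fy"],1.]); return c+w*(h-c[2])/w[2]
E
python3 - <<'E'
import cv2,pickle,numpy as np
from h import ray
d=pickle.load(open("s0.pkl","rb"))
def show(name,z,off,pts,h):
    ci=d[name][2]
    return [ray(ci,x/5-.4+off[0],y/5-.4+off[1],h) for x,y in pts]
C=show("top",0,(252,150),[(105,22),(735,150),(665,548),(25,415)],.09)
C=np.array(C);print("corners",C.round(4))
print("edges",[np.linalg.norm(C[i]-C[i-1]).round(4) for i in range(4)],"ctr",C.mean(0))
ax=(C[0]+C[1]-C[2]-C[3]);print("yaw x",np.degrees(np.arctan2(ax[1],ax[0])))
ay=(C[0]+C[3]-C[1]-C[2]);print("yaw y",np.degrees(np.arctan2(ay[1],ay[0]))-90)
C2=np.array(show("side",0,(240,195),[(395,20),(473,525),(52,552),(30,42)],.09));print("side corners",C2.round(4),C2.mean(0))
# dark plates
for n in("top","side"):
    p=d[n][0];ci=d[n][2]
    m=(p.max(2)<75).astype(np.uint8)
    m=cv2.morphologyEx(m,cv2.MORPH_CLOSE,np.ones((5,5)))
    cs,_=cv2.findContours(m,cv2.RETR_EXTERNAL,cv2.CHAIN_APPROX_NONE)
    for c in cs:
        if cv2.contourArea(c)>300:
            e=cv2.fitEllipse(cv2.convexHull(c)); 
            if 250<e[0][0]<460 and 190<e[0][1]<370: print(n,"plate",np.round(e,1) if 0 else e,ray(ci,*e[0],.092).round(4))
# bar tops: pale
for n,dl in(("top",[((216,296),"small"),((540,362),"large")]),):
    p=d[n][0];ci=d[n][2]
    for (x,y),nm in dl:
        u,v=x/5-.4+252,y/5-.4+150
        m=(p.min(2)>170).astype(np.uint8)
        k,l,s,c=cv2.connectedComponentsWithStats(m)
        for i in range(1,k):
            if np.hypot(*(c[i]-[u,v]))<12: 
                w=cv2.minAreaRect(np.argwhere(l==i)[:,::-1].astype(np.float32)); print(nm,s[i],w,ray(ci,*w[0],.134).round(4))
print("bar ends large",np.array(show("top",0,(252,150),[(575,318),(512,408)],.134)).round(4))
print("bar ends small",np.array(show("top",0,(252,150),[(205,265),(234,325)],.134)).round(4))
E
```

```text
corners [[ 0.6999  0.0603  0.09  ]
 [ 0.6375 -0.2574  0.09  ]
 [ 0.4384 -0.2188  0.09  ]
 [ 0.5009  0.0976  0.09  ]]
edges [np.float64(0.2025), np.float64(0.3237), np.float64(0.2028), np.float64(0.3225)] ctr [ 0.56915605 -0.07955133  0.09      ]
yaw x -10.794606897387188
yaw y -11.143267156663455
side corners [[ 0.7028  0.0579  0.09  ]
 [ 0.6373 -0.2603  0.09  ]
 [ 0.4404 -0.2204  0.09  ]
 [ 0.5038  0.0974  0.09  ]] [ 0.57108401 -0.08135342  0.09      ]
top plate ((434.580078125, 240.7830352783203), (27.239011764526367, 35.568603515625), 32.01425552368164) [ 0.4848 -0.3427  0.092 ]
top plate ((357.84271240234375, 221.64767456054688), (37.004512786865234, 37.616294860839844), 157.08006286621094) [ 0.5303 -0.1533  0.092 ]
top plate ((294.4873962402344, 208.76028442382812), (27.153125762939453, 27.530824661254883), 38.897369384765625) [0.561  0.0042 0.092 ]
side plate ((283.8406677246094, 354.5046691894531), (31.133907318115234, 42.49021530151367), 119.53267669677734) [ 0.4832 -0.364   0.092 ]
side plate ((458.3294677734375, 322.9515686035156), (31.99306297302246, 52.0388069152832), 23.717971801757812) [ 0.8907 -0.397   0.092 ]
side plate ((279.2024230957031, 273.37017822265625), (31.07423210144043, 38.13711929321289), 92.96914672851562) [ 0.5307 -0.1538  0.092 ]
small [291 202  10  14  68] ((295.5000305175781, 208.5), (12.074766159057617, 5.813776969909668), 63.43495178222656) [0.5572 0.0032 0.134 ]
large [352 213  17  20 126] ((359.730712890625, 222.65380859375), (6.933752536773682, 20.801258087158203), 33.690067291259766) [ 0.5249 -0.1495  0.134 ]
bar ends large [[ 0.5476 -0.1661  0.134 ]
 [ 0.5045 -0.1357  0.134 ]]
bar ends small [[ 0.5713  0.0102  0.134 ]
 [ 0.5427 -0.0038  0.134 ]]
```

>>> {"fn": "step_arm", "kwargs": {
  "commands": [
    {"xyz":[0,-0.03,0],"twist":[0,0,0]},
    {"xyz":[0,-0.07,0],"twist":[0,0,0]},
    {"xyz":[0,-0.11,0],"twist":[0,0,0]},
    {"xyz":[0,-0.15,0],"twist":[0,0,0]},
    {"xyz":[0.02,-0.185,0],"twist":[0,0,-2]},
    {"xyz":[0.04,-0.22,0],"twist":[0,0,-4]},
    {"xyz":[0.06,-0.255,0],"twist":[0,0,-6]},
    {"xyz":[0.08,-0.29,0],"twist":[0,0,-8]},
    {"xyz":[0.1,-0.325,0],"twist":[0,0,-8]},
    {"xyz":[0.12,-0.36,0],"twist":[0,0,-8]},
    {"xyz":[0.14,-0.395,0],"twist":[0,0,-8]},
    {"xyz":[0.16,-0.43,0],"twist":[0,0,-8]}
  ],
  "fingers": 110
}}

```text
time: 1.1
tool_pos: [0.4048, 0.0607, 0.2133]
ee_rot: [-1.571, -0.0, 0.97]
wrist_force: [1.2, -0.2, 0.7]
width: 0.0535
```

>>> {"fn": "step_arm", "kwargs": {
  "commands": [
    {"xyz":[0.02,-0.035,0],"twist":[0,0,0]},
    {"xyz":[0.04,-0.07,0],"twist":[0,0,0]},
    {"xyz":[0.06,-0.105,0],"twist":[0,0,0]},
    {"xyz":[0.08,-0.14,0],"twist":[0,0,0]},
    {"xyz":[0.1,-0.174,0],"twist":[0,0,0]},
    {"xyz":[0.115,-0.2,0],"twist":[0,0,0]},
    {"xyz":[0.125,-0.217,0],"twist":[0,0,0]},
    {"xyz":[0.125,-0.217,-0.02],"twist":[0,0,0]},
    {"xyz":[0.125,-0.217,-0.04],"twist":[0,0,0]},
    {"xyz":[0.125,-0.217,-0.055],"twist":[0,0,0]},
    {"xyz":[0.125,-0.217,-0.055],"twist":[0,0,0]}
  ]
}}

```text
time: 2.02
tool_pos: [0.5271, -0.1537, 0.1536]
ee_rot: [-1.562, 0.002, 0.97]
wrist_force: [-0.4, 0.4, -1.4]
width: 0.0534
```

Run:
```python
from bench import robot
import cv2,numpy as np
o=robot.get_obs();print(o["tool_pos"],np.degrees(o["ee_rot"]),o["wrist_force"])
p,z=robot.snapshot("side")
cv2.imwrite("pics/side1.png",cv2.resize(p[150:330,200:360,::-1],None,fx=3.3,fy=3.3,interpolation=cv2.INTER_CUBIC))
```

```text
[ 0.52713108 -0.15366969  0.15360456] [-89.49290286   0.10444883  55.56911414] [-0.35196538  0.39669608 -1.4034796 ]
```

View pics/side1.png

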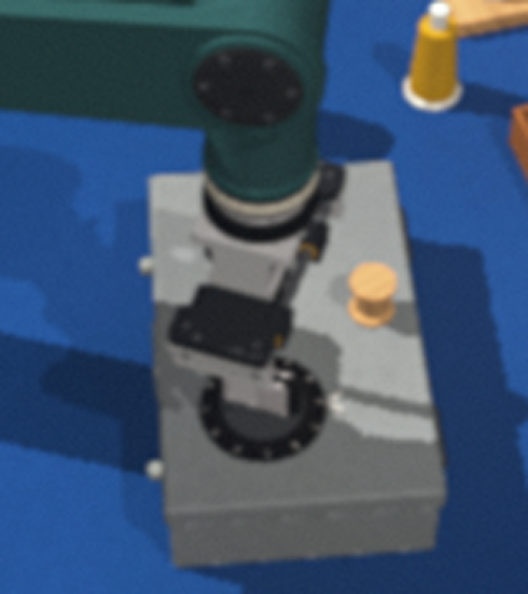

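The gripper stands over the large dial, with its opening across the bar as planned; the spool is clear. I'll go down and check before closing.

>>> {"fn": "step_arm", "kwargs": {
  "commands": [
    {"xyz":[0,0,-0.015],"twist":[0,0,0]},
    {"xyz":[0,0,-0.03],"twist":[0,0,0]},
    {"xyz":[0,0,-0.04],"twist":[0,0,0]},
    {"xyz":[0,0,-0.04],"twist":[0,0,0]},
    {"xyz":[0,0,-0.04],"twist":[0,0,0]}
  ]
}}

```text
time: 2.48
tool_pos: [0.5296, -0.1543, 0.1188]
ee_rot: [-1.571, -0.0, 0.971]
wrist_force: [-0.2, 0.2, 0.1]
width: 0.0533
```

>>> {"fn": "step_arm", "kwargs": {
  "commands": [
    {"xyz":[0,0,-0.004],"twist":[0,0,0]},
    {"xyz":[0,0,-0.004],"twist":[0,0,0]},
    {"xyz":[0,0,-0.004],"twist":[0,0,0]},
    {"xyz":[0,0,-0.004],"twist":[0,0,0]},
    {"xyz":[0,0,-0.004],"twist":[0,0,0]},
    {"xyz":[0,0,-0.004],"twist":[0,0,0]},
    {"xyz":[0,0,-0.004],"twist":[0,0,0]}
  ],
  "fingers": 255
}}

```text
time: 3.07
tool_pos: [0.5306, -0.1532, 0.1149]
ee_rot: [-1.572, -0.003, 0.971]
wrist_force: [2.5, 3.7, -0.6]
width: 0.0157
```

The bar is gripped (15.7 mm). Now the clockwise turn: 36.7°.

>>> {"fn": "step_arm", "kwargs": {
  "commands": [
    {"xyz":[0,0,0],"twist":[0,0,-5]},
    {"xyz":[0,0,0],"twist":[0,0,-10]},
    {"xyz":[0,0,0],"twist":[0,0,-15]},
    {"xyz":[0,0,0],"twist":[0,0,-20]},
    {"xyz":[0,0,0],"twist":[0,0,-25]},
    {"xyz":[0,0,0],"twist":[0,0,-30]},
    {"xyz":[0,0,0],"twist":[0,0,-34]},
    {"xyz":[0,0,0],"twist":[0,0,-36.7]},
    {"xyz":[0,0,0],"twist":[0,0,-36.7]},
    {"xyz":[0,0,0],"twist":[0,0,-36.7]},
    {"xyz":[0,0,0],"twist":[0,0,-36.7]}
  ]
}}

```text
time: 3.98
tool_pos: [0.5296, -0.154, 0.1149]
ee_rot: [-1.57, -0.0, 0.331]
wrist_force: [-0.2, 2.7, 2.4]
width: 0.0159
```

>>> {"fn": "step_arm", "kwargs": {
  "commands": [
    {"xyz":[0,0,0],"twist":[0,0,0]},
    {"xyz":[0,0,0],"twist":[0,0,0]},
    {"xyz":[0,0,0],"twist":[0,0,0]},
    {"xyz":[0,0,0],"twist":[0,0,0]},
    {"xyz":[0,0,0],"twist":[0,0,0]},
    {"xyz":[0,0,0.015],"twist":[0,0,0]},
    {"xyz":[0,0,0.04],"twist":[0,0,0]},
    {"xyz":[0,0,0.06],"twist":[0,0,0]}
  ],
  "fingers": 110
}}

```text
time: 4.65
tool_pos: [0.5293, -0.1544, 0.175]
ee_rot: [-1.57, 0.001, 0.33]
wrist_force: [1.0, 0.4, 0.5]
width: 0.0534
```

>>> {"fn": "step_arm", "kwargs": {
  "commands": [
    {"xyz":[0.003,0.013,0],"twist":[0,0,-7]},
    {"xyz":[0.005,0.026,0],"twist":[0,0,-14]},
    {"xyz":[0.008,0.039,0],"twist":[0,0,-21]},
    {"xyz":[0.01,0.052,0],"twist":[0,0,-28]},
    {"xyz":[0.013,0.065,0],"twist":[0,0,-35]},
    {"xyz":[0.015,0.078,0],"twist":[0,0,-42]},
    {"xyz":[0.018,0.091,0],"twist":[0,0,-49]},
    {"xyz":[0.02,0.104,0],"twist":[0,0,-56]},
    {"xyz":[0.023,0.117,0],"twist":[0,0,-63]},
    {"xyz":[0.025,0.13,0],"twist":[0,0,-70]},
    {"xyz":[0.028,0.144,0],"twist":[0,0,-77]},
    {"xyz":[0.0305,0.157,0],"twist":[0,0,-82.4]}
  ]
}}

```text
time: 5.65
tool_pos: [0.5602, 0.0032, 0.1744]
ee_rot: [-1.571, -0.0, -1.114]
wrist_force: [-0.1, 0.1, 0.5]
width: 0.0535
```

Run:
```python
from bench import robot
import cv2,numpy as np,pickle
o=robot.get_obs();print(o["tool_pos"],np.degrees(o["ee_rot"]),o["wrist_force"])
d={}
for n in("top","side"):
    p,z=robot.snapshot(n); d[n]=(p,z,robot.camera_info(n))
pickle.dump(d,open("s1.pkl","wb"))
cv2.imwrite("pics/top2.png",cv2.resize(d["top"][0][150:265,252:408,::-1],None,fx=5,fy=5,interpolation=cv2.INTER_CUBIC))
cv2.imwrite("pics/side2.png",cv2.resize(d["side"][0][150:330,200:360,::-1],None,fx=3.3,fy=3.3,interpolation=cv2.INTER_CUBIC))
```

```text
[0.56016068 0.003235   0.17437605] [-9.00106155e+01 -1.11052963e-02 -6.38188723e+01] [-0.05264032  0.1215604   0.49470365]
```

View pics/top2.png

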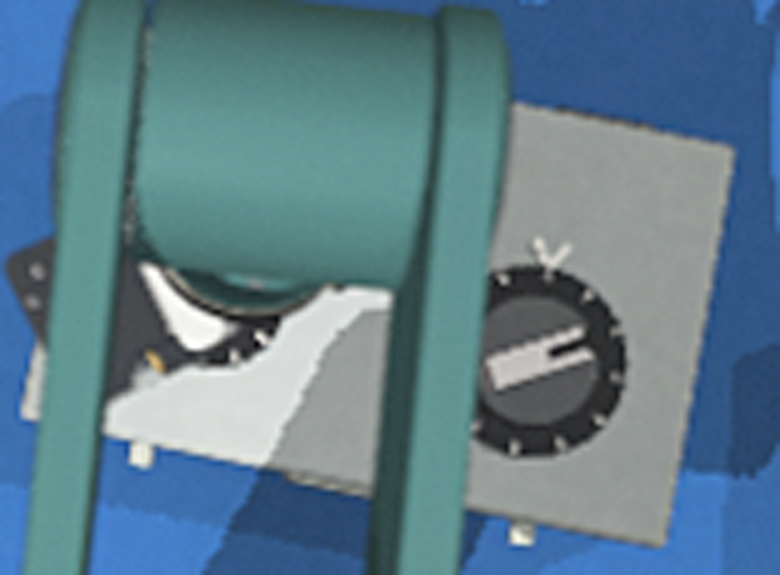

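View pics/side2.png

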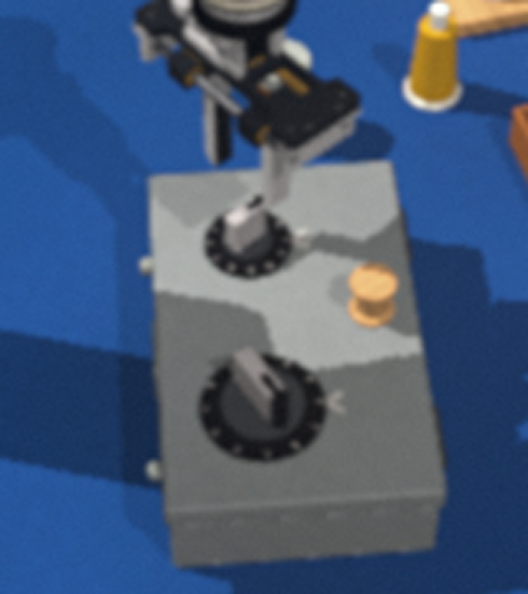

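The top view shows the large dial's bar running from (495,375) to (590,342), about 71° clockwise of image-up. That puts its pointer at 2 o'clock on the rotated box. Next, down onto the small dial.

>>> {"fn": "step_arm", "kwargs": {
  "commands": [
    {"xyz":[0,0,-0.015],"twist":[0,0,0]},
    {"xyz":[0,0,-0.03],"twist":[0,0,0]},
    {"xyz":[0,0,-0.045],"twist":[0,0,0]},
    {"xyz":[0,0,-0.055],"twist":[0,0,0]},
    {"xyz":[0,0,-0.06],"twist":[0,0,0]},
    {"xyz":[0,0,-0.06],"twist":[0,0,0]}
  ]
}}

```text
time: 6.25
tool_pos: [0.5592, 0.0022, 0.113]
ee_rot: [-1.573, 0.001, -1.108]
wrist_force: [1.4, -0.3, 0.9]
width: 0.0534
```

>>> {"fn": "step_arm", "kwargs": {
  "commands": [
    {"xyz":[0,0,0],"twist":[0,0,0]},
    {"xyz":[0,0,0],"twist":[0,0,0]},
    {"xyz":[0,0,0],"twist":[0,0,0]},
    {"xyz":[0,0,0],"twist":[0,0,0]},
    {"xyz":[0,0,0],"twist":[0,0,0]},
    {"xyz":[0,0,0],"twist":[0,0,0]},
    {"xyz":[0,0,0],"twist":[0,0,0]}
  ],
  "fingers": 255
}}

```text
time: 6.83
tool_pos: [0.5593, 0.0048, 0.115]
ee_rot: [-1.57, 0.005, -1.108]
wrist_force: [-2.8, 4.7, 3.4]
width: 0.0137
```

>>> {"fn": "step_arm", "kwargs": {
  "commands": [
    {"xyz":[0,0,0],"twist":[0,0,5]},
    {"xyz":[0,0,0],"twist":[0,0,10]},
    {"xyz":[0,0,0],"twist":[0,0,16]},
    {"xyz":[0,0,0],"twist":[0,0,22]},
    {"xyz":[0,0,0],"twist":[0,0,28]},
    {"xyz":[0,0,0],"twist":[0,0,34]},
    {"xyz":[0,0,0],"twist":[0,0,40]},
    {"xyz":[0,0,0],"twist":[0,0,46]},
    {"xyz":[0,0,0],"twist":[0,0,50]},
    {"xyz":[0,0,0],"twist":[0,0,52.4]},
    {"xyz":[0,0,0],"twist":[0,0,52.4]},
    {"xyz":[0,0,0],"twist":[0,0,52.4]}
  ]
}}

```text
time: 7.83
tool_pos: [0.5595, 0.0046, 0.115]
ee_rot: [-1.568, 0.002, -0.193]
wrist_force: [-2.0, 5.3, 3.1]
width: 0.0138
```

>>> {"fn": "step_arm", "kwargs": {
  "commands": [
    {"xyz":[0,0,0],"twist":[0,0,0]},
    {"xyz":[0,0,0],"twist":[0,0,0]},
    {"xyz":[0,0,0],"twist":[0,0,0]},
    {"xyz":[0,0,0],"twist":[0,0,0]},
    {"xyz":[0,0,0],"twist":[0,0,0]},
    {"xyz":[0,0,0],"twist":[0,0,0]},
    {"xyz":[0,0,0.015],"twist":[0,0,0]},
    {"xyz":[0,0,0.04],"twist":[0,0,0]},
    {"xyz":[0,0,0.07],"twist":[0,0,0]},
    {"xyz":[0,0,0.1],"twist":[0,0,0]}
  ],
  "fingers": 110
}}

```text
time: 8.67
tool_pos: [0.5595, 0.0025, 0.2148]
ee_rot: [-1.571, 0.002, -0.194]
wrist_force: [0.1, 0.2, 1.0]
width: 0.0538
```

>>> {"fn": "step_arm", "kwargs": {
  "commands": [
    {"xyz":[-0.02,0.035,0],"twist":[0,0,0]},
    {"xyz":[-0.04,0.07,0],"twist":[0,0,0]},
    {"xyz":[-0.06,0.105,0],"twist":[0,0,0]},
    {"xyz":[-0.08,0.14,0],"twist":[0,0,0]},
    {"xyz":[-0.1,0.175,0],"twist":[0,0,0]},
    {"xyz":[-0.12,0.21,0],"twist":[0,0,0]},
    {"xyz":[-0.14,0.24,0],"twist":[0,0,0]},
    {"xyz":[-0.16,0.25,0],"twist":[0,0,0]},
    {"xyz":[-0.16,0.25,0],"twist":[0,0,0]},
    {"xyz":[-0.16,0.25,0],"twist":[0,0,0]}
  ]
}}

```text
time: 9.5
tool_pos: [0.3997, 0.2531, 0.2148]
ee_rot: [-1.571, -0.001, -0.192]
wrist_force: [0.5, -0.5, -0.5]
width: 0.0532
```

Run:
```python
from bench import robot
import cv2,numpy as np,pickle
from h import ray
o=robot.get_obs();print(o["time"],o["tool_pos"],np.degrees(o["ee_rot"]),o["wrist_force"],o["qvel"].round(3))
p,z=robot.snapshot("top");ci=robot.camera_info("top")
pickle.dump({"top":(p,z,ci)},open("s2.pkl","wb"))
cv2.imwrite("pics/top3f.png",p[...,::-1])
cv2.imwrite("pics/top3.png",cv2.resize(p[150:265,252:408,::-1],None,fx=5,fy=5,interpolation=cv2.INTER_CUBIC))
```

```text
9.5 [0.39971977 0.25308101 0.21478839] [-9.00001120e+01 -7.79475289e-02 -1.09765970e+01] [ 0.5279198  -0.49042732 -0.51529984] [-0.044  0.019 -0.011 -0.007 -0.008 -0.002]
```

View pics/top3.png

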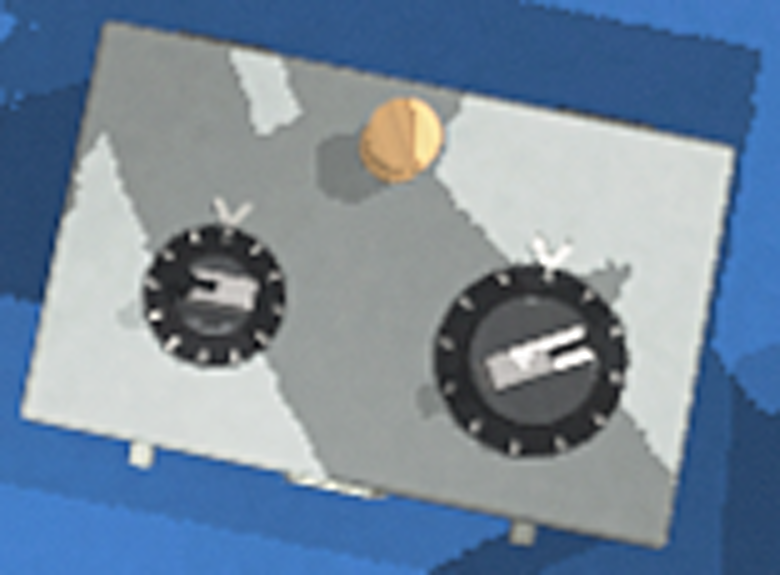

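View pics/top3f.png

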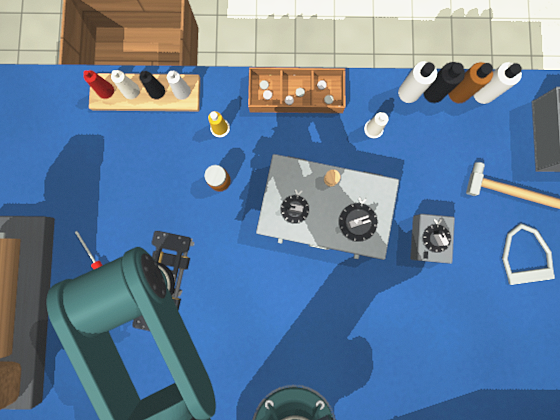

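In the top view the small dial's pointed end is at left (188,283). Its bar is parallel to the box's long edges (about 11° tilt), so it reads nine o'clock. The large dial still points at two o'clock, and the spool and speed dial haven't moved. The arm is clear of everything.

Run:
```python
from bench import robot
print(robot.close_job())
```

```text
the job is handed in; nothing more can be done
None
```

I set the large dial to two o'clock first, then the small dial to nine, let go of both, and handed the job in at about 9.5 s.

- **Large dial:** I gripped it at 15.7 mm and turned it 36.7° clockwise. The pictures put its pointer about 59.5° past twelve (target 60°), and it had not moved in the last picture.
- **Small dial:** I gripped it at 13.7 mm and turned it 52.4° counter-clockwise. In the last top view its bar is parallel to the box's long edge, to within the few degrees the picture can show, with the pointed end on the left. That is nine o'clock.
- **Other checks:** The spool and the speed-control dial look as they did at the start. The arm was clear of everything, and the wrist forces I read stayed under 7 N. No check failed or disagreed.

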